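Sort tested phone displays into the pass cradle and the reject nest

TASK

Sort the tested phone displays. First draw the sliding stop of the two-bay cradle out until its pointers are on the engraved lines; then lay the two displays with a round tag in the cradle, one in each bay, and the display with the long strip tag in the single reject nest. Set each down gently, tag up and flat on the bay's floor between the lips, with the stop still on its lines at the end, and leave the untagged display and everything else alone.

Things in the scene. Friction and masses are not known exactly. Their poses are not given: they have to be found in the camera images.
- display_round_1: flat display module 112 x 56 x 10 mm (x length, y width, z thickness), black glass with a thin dark frame, about 70 g, lying face up; origin at the centre of its underside, x along the length, z up out of the glass. A round white paper tag, 32 mm across, is stuck on the middle of its face: passed.
- display_round_2: flat display module 112 x 56 x 10 mm (x length, y width, z thickness), black glass with a thin dark frame, about 70 g, lying face up; origin at the centre of its underside, x along the length, z up out of the glass. A round white paper tag, 32 mm across, is stuck on the middle of its face: passed.
- display_strip: flat display module 112 x 56 x 10 mm (x length, y width, z thickness), black glass with a thin dark frame, about 70 g, lying face up; origin at the centre of its underside, x along the length, z up out of the glass. A long narrow white paper tag, 64 x 11 mm, is stuck lengthwise on the middle of its face: rejected.
- display_plain: flat display module 112 x 56 x 10 mm (x length, y width, z thickness), black glass with a thin dark frame, about 70 g, lying face up; origin at the centre of its underside, x along the length, z up out of the glass. No tag: not tested yet, to be left alone.
- cradle: pass cradle, fixed to the table: aluminium plate 12 mm thick with two bays side by side along y and a sliding end stop at its -x (robot) end. Origin on the underside, the plate reaching from x -115 to +95 mm and y -105 to +105 mm. A fixed wall 10 mm high closes the bays at x +84 mm (inner face). Bays are 130 mm long with the stop on its lines, about 81 mm with it pushed in
- stop_handle (a point): grip point on the stop's black upright tab, 10 mm below its top; the tab is 14 mm (x) x 22 mm (y), rises from 24 to 60 mm above the table and stands between the bays on the cradle's middle line. The point is 50 mm above the table, axes as the cradle's
- stop_pointer (a point): middle of the sliding stop's bar on the cradle's middle line, at the level of the plate's top; the bar (steel, 10 mm in x, 172 mm in y, 14 mm high) carries a thin 3 mm black pointer at each end, at y +-90 mm
- stop_mark (a point): where stop_pointer must come: the middle line between the two black engraved lines (4 mm wide, 14 mm long, at y +-98 mm on the plate's top)
- stop (a joint): sliding end stop: 0 m is pushed fully in, it grows as it is drawn along the cradle's -x, 0.066 is its far end; its pointers are on the engraved lines at 0.049. A light spring pulls it in, but its friction brake (4 N) holds it where it is left; drawing it takes about 6 N
- bay_left (a point): centre of the floor of the cradle's bay at its +y side with the stop on the line (12 mm above the table, x along the bay); a dark rubber patch, 69 mm wide between corner lips 6 mm high, open for the fingers over 60 mm at the middle of its long sides
- bay_right (a point): centre of the floor of the cradle's bay at its -y side with the stop on the line (12 mm above the table, x along the bay); same as bay_left
- reject_nest: reject nest, fixed to the table: smaller aluminium plate 156 (x) x 100 (y) x 12 mm with one bay and no slide; origin centre of its underside
- reject_bay (a point): centre of the floor of the reject nest's bay (12 mm above the table, x along the bay): 130 x 69 mm between lips 6 mm high, open for the fingers over 60 mm at the middle of its long sides
- phone_frame: bystander: opened phone frame, 125 x 60 x 10 mm, lying flat near the robot; origin centre of its underside
- screwdriver: bystander: small screwdriver, 150 mm long, lying; origin about its middle, x towards its tip
- screw_dish: bystander: shallow steel dish, 70 mm across, 18 mm high; origin centre of its underside
- flux_jar: bystander: black jar with a paper label and grey cap, 58 mm across, 75 mm high; origin centre of its underside
- alcohol_bottle: bystander: upright white bottle, 44 mm across, 90 mm high; origin centre of its underside
- tape_roll: bystander: amber roll of tape lying flat, 70 mm across, 18 mm high; origin centre of its underside
- spare_glass_carton: bystander: white carton 70 x 150 x 50 mm; origin centre of its underside
Not all that is in view belongs to the job. Of the things shaped like the reject_nest, the aluminium one is meant.

How it is judged:
By the outcome, as a careful person would: the job done as asked, in the order asked, and still so for the second after the job is handed in, with the robot touching nothing.
It also fails if it takes over 72 s, if anything falls off the work surface, if the arm or the gripper's body presses on something with over 40 N, if the wrist force passes 120 N, or if a joint passes its speed limit or range.

ROBOT

A 6-joint arm with a two-finger parallel gripper is mounted at the origin on the work surface. World frame = base frame: x ahead of the robot, y to its left, z up, the work surface at z = 0. Lengths are in mm, angles in rad, forces in N, time in s.
With the tool pointing down it reaches from about 350 to 975 mm from the base axis. Payload 7.1 kg.
Tool frame: the origin (TCP) lies midway between the tips of the shut fingers; the grasp point (between the pads) lies 19 mm behind it (ctrl.hold_point_z is the distance from the TCP to the grasp point, in mm); x points along the fingers, y is the direction in which the jaws open and shut, and the axes are right-handed (so a half turn about x gives the same grasp; the last joint's range is limited). The gripper opens to 88 mm and grips with 3 to 60 N. Pads are 20 mm wide; open, the fingers measure 115 mm over their backs; the gripper's body (75 mm by 178 mm) begins 61 mm behind the grasp point.
Start: joints at [1.222, 0.423, 1.63, -0, 1.089, -0.019], TCP at [202.377, 591.311, 222.675] pointing down, gripper open.
Joint ranges: [-3, 3], [-0.9, 2.11], [0.09, 2.58], [-1.31, 4.45], [0.11, 2.69], [-2.54, 2.54]. Speed limits (rad/s): [2.39, 2.39, 3.01, 3.14, 3.14, 3.14].

INTERFACE

Orientations are given as a rotation vector (axis times angle).
In Python, from workcell import ctrl, get_image, calibration gives the robot as it stands.
- The arm moves only by the tool move_arm, never from a script. Its argument "rows" is a list of rows, each a list of 5 numbers: the shift along the world's x, y, z in mm, then the turn about the world's z in rad, then the closure, from -1 (fully open) to 1 (shut). In form: [[tx, ty, tz, roll, jaw], ...]. A call has 1 to 12 rows; each row is the pose to reach, as a shift and turn from the pose measured when the call began; what a row does not reach only later rows make up. A row lasts 1/8 s, in which the tool goes at most 62.5 mm and 10.7 degrees, less where a joint would pass 70% of its speed; a pose out of reach is approached as far as the arm can. A call with a gripper value outside its range is refused whole. The fingers move at their own pace and stop on an object; the grip force is fixed at half the most. Time passes only in rows, so rows that repeat a pose let the fingers close. It gives the time, the measured TCP pose, the force and the opening at its end, in the units of the state.
- ctrl.get_obs(): the state, without advancing time (a new reading comes with each control period).
- get_image(name): name is "scene" or "top" or "wrist"; returns the picture (400x640x3 uint8, blue, green, red); there is no depth.
- calibration(name): a dict with "fx", "fy", "cx", "cy" (pixels), "view" (4x4, takes a point from world to camera coordinates); the wrist camera has in their place "T_tool_cam" (4x4, takes a point from camera to tool coordinates, whose origin is the TCP and whose axes are the tool frame's). Camera axes: x right, y up, looking along -z (the intrinsics and any distortion apply to the point x, -y, -z); pixel columns grow to the right and rows downward; lengths in mm; the calibration is good to about 2 mm. A picture is of the moment at which its call begins: read the wrist's pose just before it. calibration takes no time and is no camera call.
- ctrl.close_job(): hands the job in, once; it reports no verdict.
The state is a dict: "t": time; "qpos": joint angles; "qvel": joint speeds; "joint_torque": joint torques, N m; "ee_pos": TCP position; "orientation": TCP orientation; "ft_force": force on the tool from outside, world axes, zero at the start; "moment": the same for the moment, N m; "width": finger opening in mm.
Only numpy, scipy, OpenCV 4.12 (cv2) and the standard library are available. Lean on these libraries where they do the work, as an engineer would, in place of code of your own. Each camera call takes 0.05 s, during which the arm holds its last target.

## Working session

There is one attempt and no reset: what is moved stays moved. The work goes in short steps, Python scripts to look and compute and a tool call to move; the robot and the scene stay as the last step left them, time stands still between calls to the robot, and variables do not carry over. Pictures are saved under pics/ and viewed, and the job is handed in when it is done.

Besides the shell and the picture viewer there is one more tool, called as a command line: name --pt "numbers of a row" for each row, then --argument value for the rest. move_arm: Moves the arm, as the interface text tells. Its arguments: {"type":"object","properties":{"rows":{"type":"array"}},"required":["rows"]}

```bash
ls; mkdir -p pics
python3 - <<'E'
from workcell import ctrl,get_image,calibration
import cv2,numpy as np
np.set_printoptions(precision=3,suppress=True)
o=ctrl.get_obs();print(o, ctrl.hold_point_z)
for n in("scene","top","wrist"):
    im=get_image(n);cv2.imwrite(f"pics/{n}0.png",im);print(n,calibration(n))
E
```

```text
pics
{'t': 0.0, 'qpos': array([ 1.222,  0.424,  1.631, -0.   ,  1.089, -0.019]), 'qvel': array([ 0.   ,  0.   , -0.001, -0.001,  0.   , -0.   ]), 'joint_torque': array([  0.   , -54.463, -27.367,   0.064,   0.023,  -0.   ]), 'ee_pos': array([202.158, 590.825, 221.913]), 'orientation': array([ 0.258,  1.556, -0.26 ]), 'ft_force': array([-0.343, -0.87 ,  0.092]), 'moment': array([ 0.003, -0.026,  0.052]), 'width': 87.72894298557001} 18.700000000000003
scene {'fx': 362.3437532739799, 'fy': 362.3437532739799, 'cx': 318.65629366779496, 'cy': 203.08146252112797, 'view': array([[   -0.569,     0.822,     0.002,   326.659],
       [   -0.689,    -0.478,     0.544,   315.078],
       [    0.448,     0.308,     0.839, -1425.098],
       [    0.   ,     0.   ,     0.   ,     1.   ]])}
top {'fx': 470.82404134173447, 'fy': 470.82404134173447, 'cx': 317.99524571174715, 'cy': 202.05273797289897, 'view': array([[    0.005,    -1.   ,     0.024,   -52.444],
       [    0.988,     0.008,     0.153,  -545.958],
       [   -0.153,     0.023,     0.988, -1242.492],
       [    0.   ,     0.   ,     0.   ,     1.   ]])}
wrist {'fx': 301.5948016278188, 'fy': 301.5948016278188, 'cx': 318.6199688585336, 'cy': 198.9688391736177, 'T_tool_cam': array([[  -0.001,    0.299,   -0.954, -162.411],
       [   1.   ,    0.001,   -0.001,    0.72 ],
       [   0.001,   -0.954,   -0.299,  -82.442],
       [   0.   ,    0.   ,    0.   ,    1.   ]])}
```

View pics/scene0.png

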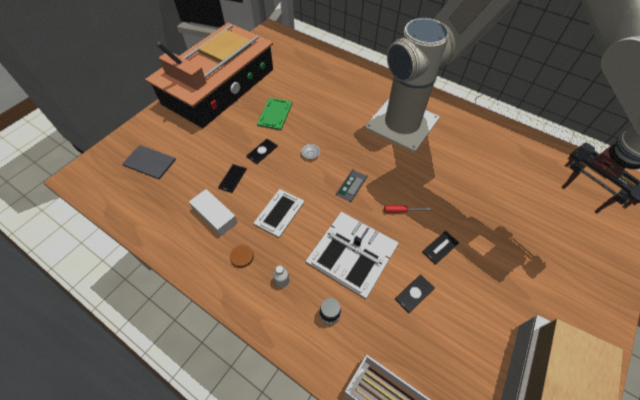

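View pics/top0.png

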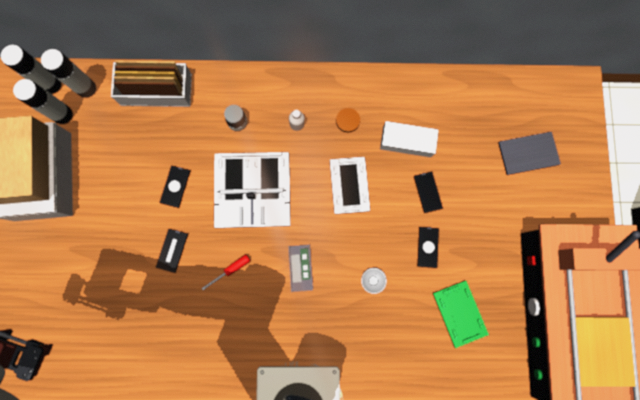

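View pics/wrist0.png

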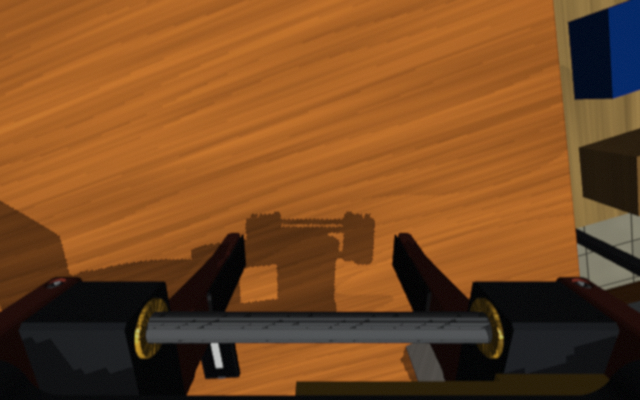

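```bash
cat > h.py <<'E'
import cv2,numpy as np
from workcell import ctrl,get_image,calibration
from scipy.spatial.transform import Rotation as R
np.set_printoptions(precision=2,suppress=True)
def cam(n,o=None):
    c=calibration(n)
    if n=="wrist":
        o=o or ctrl.get_obs()
        T=np.eye(4);T[:3,:3]=R.from_rotvec(o['orientation']).as_matrix();T[:3,3]=o['ee_pos']
        M=T@c['T_tool_cam']
    else: M=np.linalg.inv(c['view'])
    return c,M
def ray(cm,uv):
    c,M=cm;d=np.array([(uv[0]-c['cx'])/c['fx'],-(uv[1]-c['cy'])/c['fy'],-1.])
    d=M[:3,:3]@d;return M[:3,3],d/np.linalg.norm(d)
def onz(cm,uv,z):
    p,d=ray(cm,uv);return p+d*(z-p[2])/d[2]
def proj(cm,P):
    c,M=cm;q=np.linalg.inv(M)@np.r_[P,1];return np.array([c['cx']+c['fx']*q[0]/-q[2],c['cy']-c['fy']*q[1]/-q[2]])
def tri(rays):
    A=np.zeros((3,3));b=np.zeros(3)
    for p,d in rays:
        m=np.eye(3)-np.outer(d,d);A+=m;b+=m@p
    x=np.linalg.solve(A,b);return x,[np.linalg.norm((np.eye(3)-np.outer(d,d))@(x-p)) for p,d in rays]
def snap(n,name):
    o=ctrl.get_obs();im=get_image(n);cv2.imwrite(f"pics/{name}.png",im)
    import pickle;pickle.dump((n,o),open(f"pics/{name}.pkl","wb"));return im,cam(n,o)
def load(name):
    import pickle;n,o=pickle.load(open(f"pics/{name}.pkl","rb"));return cv2.imread(f"pics/{name}.png"),cam(n,o)
def crop(im,x0,y0,x1,y1,s,name):
    cv2.imwrite(f"pics/{name}.png",cv2.resize(im[y0:y1,x0:x1],None,fx=s,fy=s,interpolation=cv2.INTER_CUBIC))
E
python3 - <<'E'
from h import *
t=cv2.imread('pics/top0.png');C=cam('top')
crop(t,140,90,460,320,2.5,'t0c')
for n,uv,z in [("tagR1",(175,187),10),("strip",(172,250),10),("plain",(428,192),10),("tagR2",(428,247),10),("tab",(252,207),36),("nest",(350,186),12),("cradle",(252,190),12),("dark",(530,153),5),("green",(460,313),5)]: print(n,onz(C,uv,z))
E
```

```text
tagR1 [590.53 349.85  10.  ]
strip [415.29 349.14  10.  ]
plain [ 582.63 -360.43   10.  ]
tagR2 [ 427.67 -355.57   10.  ]
tab [532.14 131.02  36.  ]
nest [ 597.47 -139.57   12.  ]
cradle [583.58 135.08  12.  ]
dark [ 700.55 -661.76    5.  ]
green [ 248.72 -439.15    5.  ]
```

View pics/t0c.png

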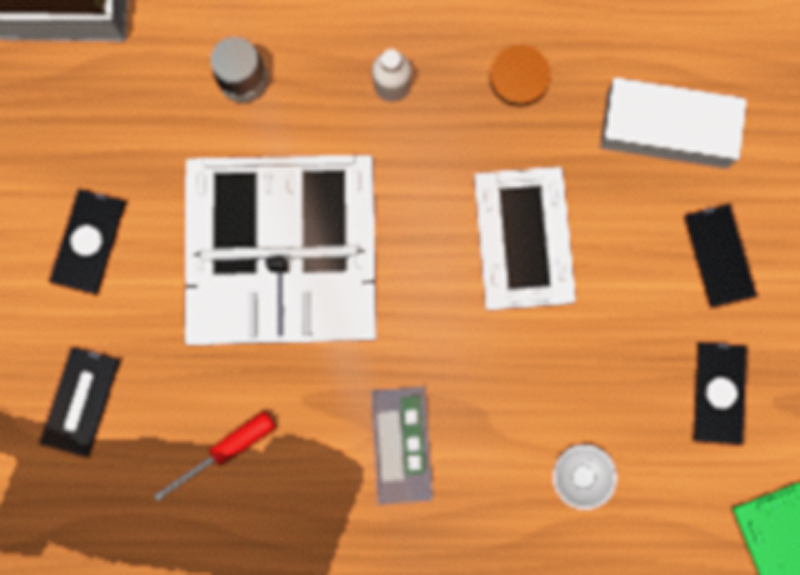

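Run:
```python
from h import *
o=ctrl.get_obs();M=R.from_rotvec(o['orientation']).as_matrix();print(M,np.degrees(np.arctan2(M[1,1],M[0,1])))
```

```text
[[-0.    0.32  0.95]
 [-0.    0.95 -0.32]
 [-1.   -0.   -0.  ]] 71.10040745038503
```

move_arm --pt "57 -88 0 0.1 -1" --pt "114 -176 0 0.2 -1" --pt "171 -263 0 0.3 -1" --pt "200 -310 0 0.33 -1" --pt "228 -351 0 0.33 -1" --pt "228 -351 0 0.33 -1" --pt "228 -351 0 0.33 -1"

```text
t: 1.02
ee_pos: [431.2, 237.7, 222.1]
orientation: [-0.0, 1.571, -0.002]
ft_force: [0.5, 0.3, 0.3]
width: 88.1
```

Run:
```python
from h import *
im,_=snap('wrist','w1');o=ctrl.get_obs();print(o['t'],o['ee_pos'],o['qvel'])
```

```text
1.075 [433.05 235.   222.11] [ 0.08  0.    0.    0.03 -0.    0.13]
```

View pics/w1.png

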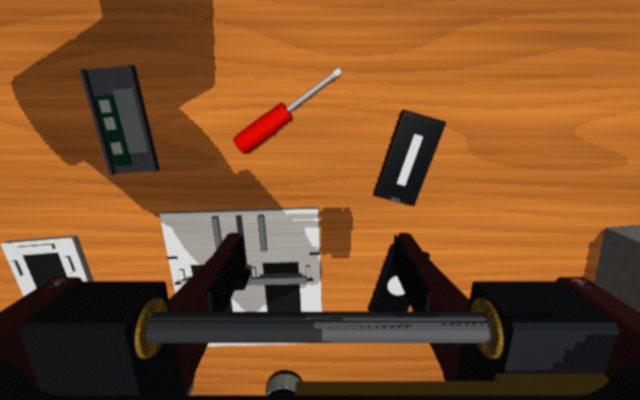

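move_arm --pt "55 0 0 0 -1" --pt "110 0 0 0 -1" --pt "165 0 0 0 -1" --pt "200 0 0 0 -1" --pt "207 0 0 0 -1" --pt "207 0 0 0 -1" --pt "207 0 0 0 -1"

```text
t: 1.95
ee_pos: [638.7, 235.1, 222.0]
orientation: [-0.001, 1.571, -0.003]
ft_force: [-0.2, 0.2, 0.2]
width: 87.6
```

Run:
```python
from h import *
im,_=snap('wrist','w2');o=ctrl.get_obs();print(o['t'],o['ee_pos'],o['qvel'])
```

```text
2.0 [638.82 235.22 222.28] [ 0.   -0.   -0.01 -0.    0.   -0.  ]
```

View pics/w2.png

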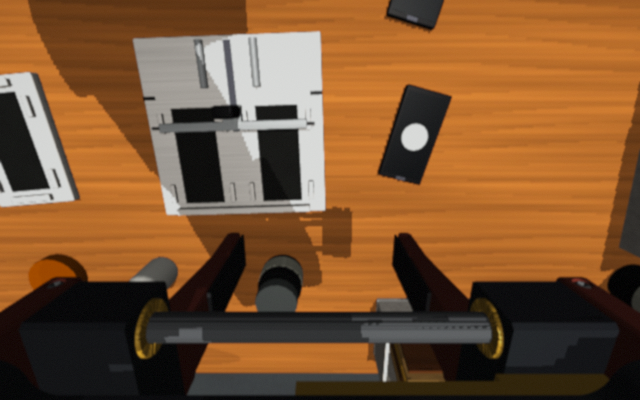

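move_arm --pt "0 -55 0 0 -1" --pt "0 -110 0 0 -1" --pt "0 -165 0 0 -1" --pt "0 -220 0 0 -1" --pt "0 -225 0 0 -1" --pt "0 -225 0 0 -1" --pt "0 -225 0 0 -1"

```text
t: 2.88
ee_pos: [638.6, 11.8, 222.4]
orientation: [-0.002, 1.57, -0.002]
ft_force: [0.3, -0.6, 0.5]
width: 87.9
```

Run:
```python
from h import *
im,_=snap('wrist','w3');o=ctrl.get_obs();print(o['t'],o['ee_pos'],o['qvel'])
```

```text
2.925 [638.68  11.79 222.34] [ 0.  0.  0. -0. -0. -0.]
```

View pics/w3.png

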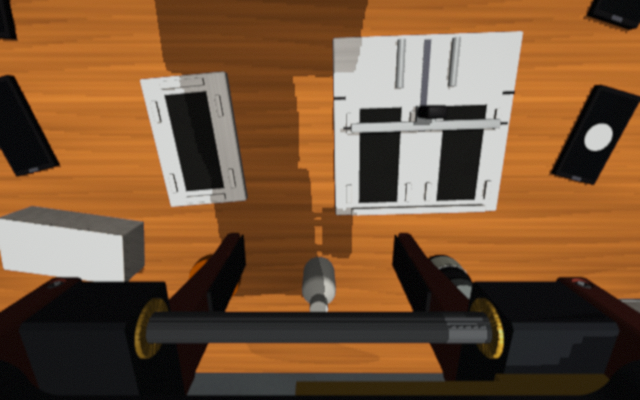

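Run:
```python
from h import *
a,A=load('w2');b,B=load('w3')
def ref(im,p,w=4):
    g=cv2.cvtColor(im,cv2.COLOR_BGR2GRAY)
    return cv2.cornerSubPix(g,np.float32([[p]]),(w,w),(-1,-1),(3,50,.01))[0,0]
pairs={'plate -x+... (img TL)':((135,39),(334,38)),'TR':((320,32),(521,31)),'BR':((325,212),(496,210)),'BL':((168,214),(335,215)),
'ptchL_TL':((173,112),(359,110)),}
for k,(p,q) in pairs.items():
    p=ref(a,p);q=ref(b,q);x,e=tri([ray(A,p),ray(B,q)]);print(k,p,q,x,e)
# engraved lines / tag blobs
def dark(im,x0,y0,x1,y1,t):
    g=cv2.cvtColor(im,cv2.COLOR_BGR2GRAY)[y0:y1,x0:x1];m=(g<t);ys,xs=np.nonzero(m);w=(t-g[m].astype(float));return np.array([np.average(xs,weights=w)+x0,np.average(ys,weights=w)+y0])
for k,r1,r2 in [('markR(y-)',(140,92,157,104),(334,92,346,104)),('markL',(309,87,322,98),(501,87,515,99))]:
    p=dark(a,*r1,90);q=dark(b,*r2,90);x,e=tri([ray(A,p),ray(B,q)]);print(k,p,q,x,e,onz(A,p,12),onz(B,q,12))
def disp(im,mask=None):
    pass
crop(a,130,25,330,225,4,'w2c');crop(b,330,25,530,225,4,'w3c')
```

```text
plate -x+... (img TL) [132.38  38.39] [333.14  38.36] [486.21  28.4   10.98] [np.float64(0.29912145972071064), np.float64(0.29912145972069987)]
TR [319.34  30.75] [522.51  31.23] [479.59 236.58  12.49] [np.float64(0.3703174553591856), np.float64(0.3703174553591903)]
BR [324.36 210.03] [495.18 210.02] [688.36 242.81  12.68] [np.float64(0.10367720664630985), np.float64(0.10367720664629697)]
BL [165.8  213.78] [335.96 214.13] [693.42  34.83  13.45] [np.float64(0.47216051742238624), np.float64(0.4721605174222728)]
ptchL_TL [170.59 108.62] [359.59 108.48] [561.07  60.59  12.71] [np.float64(0.19255991721747576), np.float64(0.1925599172175603)]
markR(y-) [146.17  98.29] [338.45  98.  ] [549.41  35.23  15.52] [np.float64(0.13179577737550588), np.float64(0.13179577737547327)] [549.21  33.31  12.  ] [549.48  35.44  12.  ]
markL [316.13  92.24] [508.48  92.33] [543.2  232.75  12.99] [np.float64(0.18086567077144142), np.float64(0.1808656707715358)] [542.99 232.74  12.  ] [543.35 233.32  12.  ]
```

View pics/w2c.png

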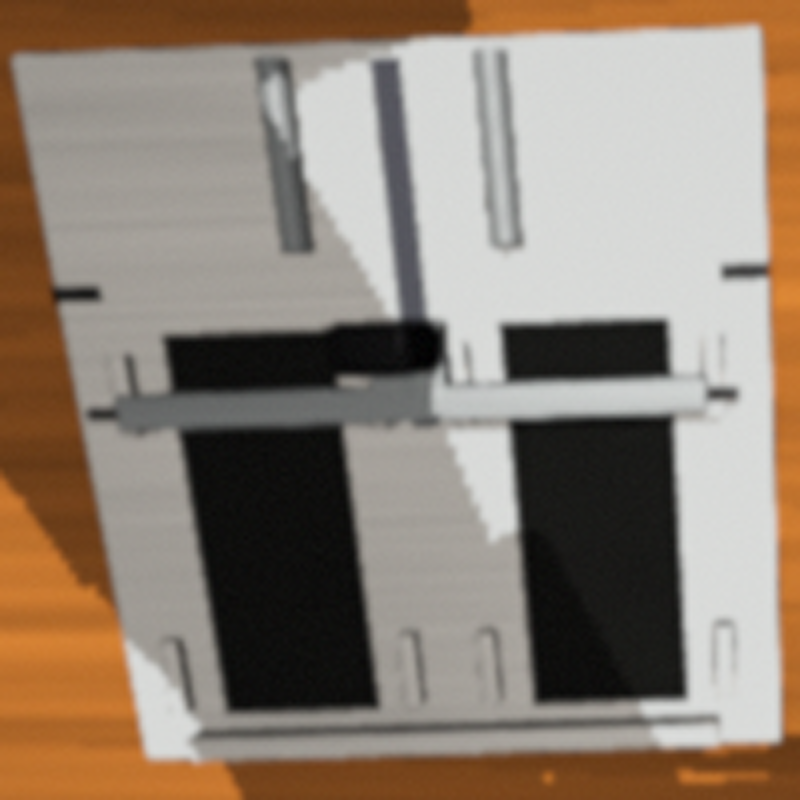

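View pics/w3c.png

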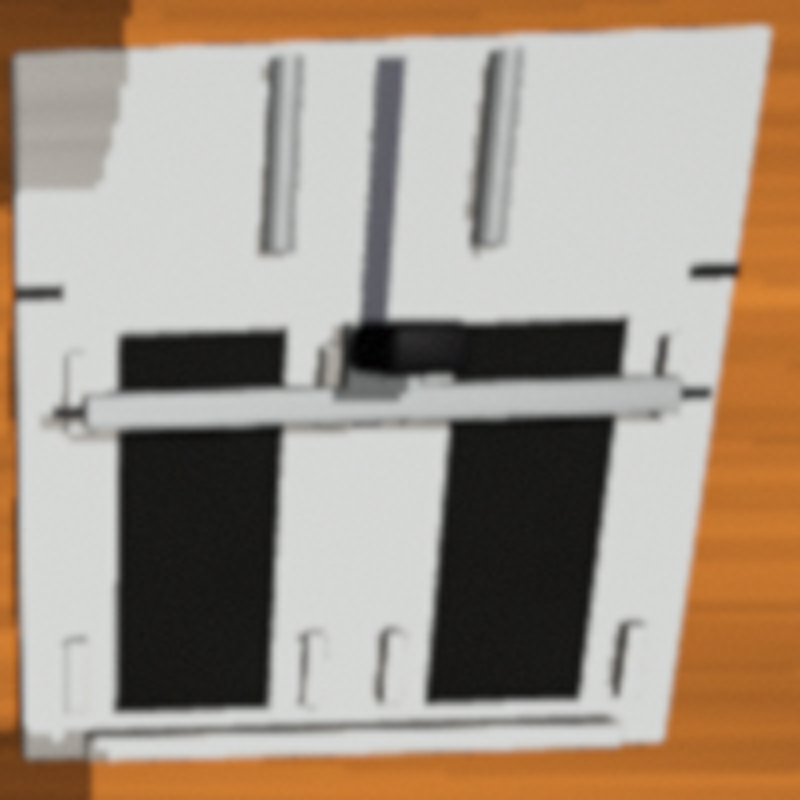

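```bash
cat >> h.py <<'E'
yaw=0.030;CR=np.array([596.9,136.0]);Rc=np.array([[np.cos(yaw),-np.sin(yaw)],[np.sin(yaw),np.cos(yaw)]])
def cr(x,y): return CR+Rc@np.array([x,y])
def tocr(p): return Rc.T@(np.asarray(p)[:2]-CR)
E
python3 - <<'E'
from h import *
a,A=load('w2');b,B=load('w3')
x,e=tri([ray(A,(222.8,112.1)),ray(B,(436,112.1))]);print('tab',x,e,tocr(x))
for k,p,q in [('ptrR',(130+100/4,25+413/4),(330+68/4,25+413/4)),('ptrL',(130+722/4,25+394/4),(330+695/4,25+393/4))]:
    x,e=tri([ray(A,p),ray(B,q)]);print(k,x,e,tocr(x))
# displays: dark blobs
def rects(im,cm,z,lo=(0,0)):
    hsv=cv2.cvtColor(im,cv2.COLOR_BGR2HSV)
    m=((hsv[...,1]<110)&(hsv[...,2]<80)).astype(np.uint8)
    return m
# wood mask approach: not-wood within windows
def blob(im,win,cm,z):
    x0,y0,x1,y1=win
    hsv=cv2.cvtColor(im,cv2.COLOR_BGR2HSV)[y0:y1,x0:x1]
    m=((hsv[...,1]<115)).astype(np.uint8)
    cs,_=cv2.findContours(m,cv2.RETR_EXTERNAL,cv2.CHAIN_APPROX_NONE);c=max(cs,key=cv2.contourArea)
    pts=np.array([onz(cm,(u+x0,v+y0),z)[:2] for (u,v) in c[:,0]],np.float32)
    r=cv2.minAreaRect(pts);return r
def tag(im,win):
    x0,y0,x1,y1=win;g=cv2.cvtColor(im,cv2.COLOR_BGR2GRAY)[y0:y1,x0:x1]
    m=(g>150).astype(np.uint8);cs,_=cv2.findContours(m,cv2.RETR_EXTERNAL,cv2.CHAIN_APPROX_NONE);c=max(cs,key=cv2.contourArea)
    r=cv2.minAreaRect(c);M=cv2.moments(c);return np.array([M['m10']/M['m00']+x0,M['m01']/M['m00']+y0]),r
w1,W1=load('w1');
wa=(372,75,460,190);wb=(545,80,640,190)
print('R1 a',blob(a,wa,A,10));p,_=tag(a,wa)
print('R1 b',blob(b,wb,B,10));q,_=tag(b,wb);print('R1 tag',p,q,tri([ray(A,p),ray(B,q)]))
ws=(365,95,455,215);print('strip',blob(w1,ws,W1,10));p,r=tag(w1,ws);print(p,r,onz(W1,p,10))
t=cv2.imread('pics/top0.png');T=cam('top');q,_=tag(t,(155,228,190,272));print('strip tri',q,tri([ray(W1,p),ray(T,q)]),onz(T,q,10))
q,_=tag(t,(412,225,442,270));print('R2',q,onz(T,q,10))
crop(b,130,50,270,220,4,'w3n');crop(b,540,70,640,195,4,'w3r')
E
```

```text
tab [564.17 135.26  55.79] [np.float64(0.1933978920440541), np.float64(0.1933978920440019)] [-32.73   0.24]
ptrR [582.83  45.2   25.49] [np.float64(0.2689964283419626), np.float64(0.2689964283418563)] [-16.79 -90.33]
ptrL [577.55 226.2   25.52] [np.float64(0.013964698171908554), np.float64(0.013964698171533228)] [-16.63  90.74]
R1 a ((594.5891723632812, 350.4560241699219), (54.11082458496094, 109.915283203125), 75.41364288330078)
R1 b ((594.4915771484375, 348.391845703125), (57.96710205078125, 109.80042266845703), 75.09461975097656)
R1 tag [414.26 136.65] [598.03 136.67] (array([594.23, 351.78,  11.67]), [np.float64(0.04122977739227547), np.float64(0.04122977739216598)])
strip ((415.6092529296875, 349.93682861328125), (53.948299407958984, 109.69770050048828), 74.64227294921875)
[409.48 159.46] ((44.47308349609375, 64.63031005859375), (8.693800926208496, 52.27571105957031), 19.798873901367188) [414.94 351.94  10.  ]
strip tri [158.75 238.73] (array([ 462.94,  448.6 , -248.24]), [np.float64(17.90078739919639), np.float64(17.900787399196506)]) [445.87 386.82  10.  ]
R2 [428.25 246.68] [ 428.57 -356.28   10.  ]
```

View pics/w3n.png

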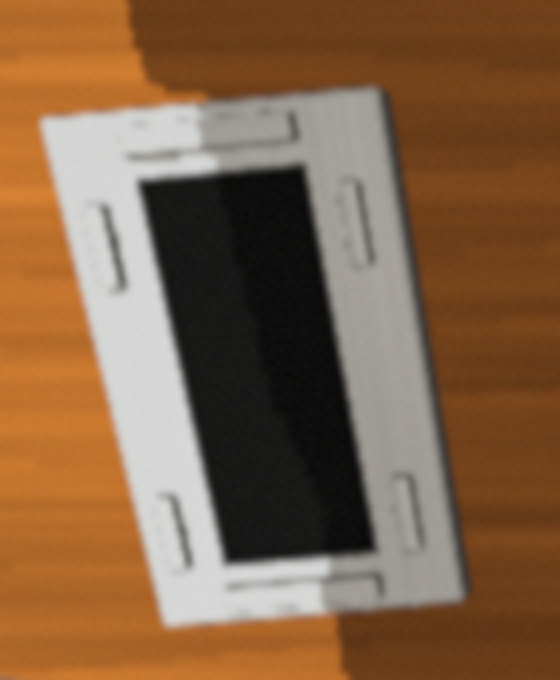

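move_arm --pt "-30 50 -25 0.03 -1" --pt "-60 100 -60 0.03 -1" --pt "-74.5 123.5 -100 0.03 -1" --pt "-74.5 123.5 -130 0.03 -1" --pt "-74.5 123.5 -160 0.03 -1" --pt "-74.5 123.5 -180 0.03 -1" --pt "-74.5 123.5 -188 0.03 -1" --pt "-74.5 123.5 -188 0.03 -1" --pt "-74.5 123.5 -188 0.03 -1"

```text
t: 4.05
ee_pos: [565.0, 135.4, 35.3]
orientation: [-0.026, 1.568, 0.022]
ft_force: [0.9, -0.3, 0.8]
width: 87.4
```

Run:
```python
from h import *
im,_=snap('wrist','w4');snap('top','t4');im2,_=snap('scene','s4');crop(im2,290,190,430,310,5,'s4c');o=ctrl.get_obs();print(o['t'],o['ee_pos'],o['orientation'],o['ft_force'])
```

```text
4.2 [564.82 135.33  35.24] [-0.03  1.57  0.02] [-0.03 -0.51 -0.73]
```

View pics/w4.png

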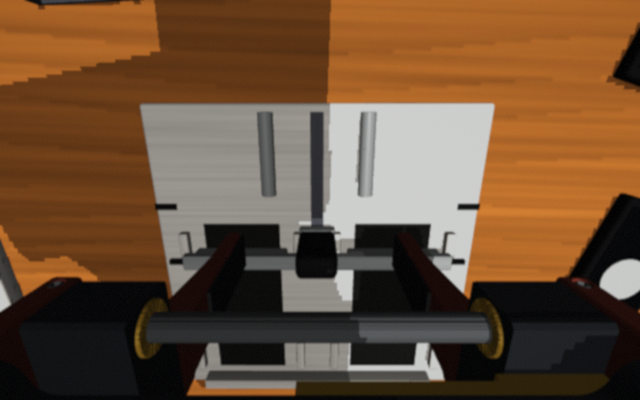

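View pics/s4c.png

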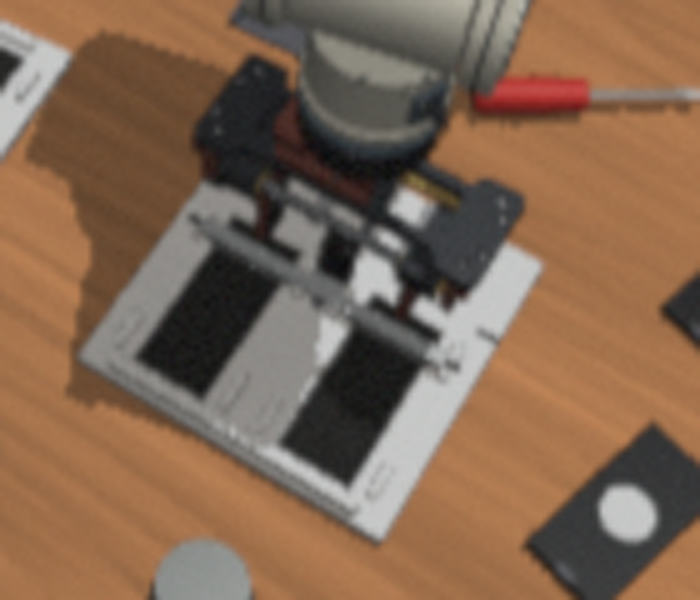

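move_arm --pt "0 0 0 0 0.2" --pt "0 0 0 0 1" --pt "0 0 0 0 1" --pt "0 0 0 0 1" --pt "0 0 0 0 1" --pt "0 0 0 0 1"

```text
t: 4.95
ee_pos: [564.8, 135.3, 35.2]
orientation: [-0.026, 1.569, 0.022]
ft_force: [0.6, -0.2, 0.5]
width: 31.4
```

move_arm --pt "0 0 0 0 1" --pt "0 0 0 0 1" --pt "0 0 0 0 1" --pt "-6 -0.2 0 0 1" --pt "-12 -0.4 0 0 1" --pt "-18 -0.6 0 0 1" --pt "-24 -0.7 0 0 1" --pt "-30 -0.9 0 0 1" --pt "-34 -1 0 0 1" --pt "-34 -1 0 0 1" --pt "-34 -1 0 0 1"

```text
t: 6.32
ee_pos: [531.6, 133.2, 35.1]
orientation: [-0.027, 1.567, 0.021]
ft_force: [3.9, -9.0, -2.7]
width: 21.6
```

Run:
```python
from h import *
im,W=snap('wrist','w5');o=ctrl.get_obs();print(o['t'],o['ee_pos'],o['orientation'],o['ft_force'],o['width'])
crop(im,130,80,510,300,2.1,'w5c')
```

```text
6.375 [531.67 133.17  35.16] [-0.03  1.57  0.02] [ 3.71 -8.19 -1.98] 21.86088539077999
```

View pics/w5c.png

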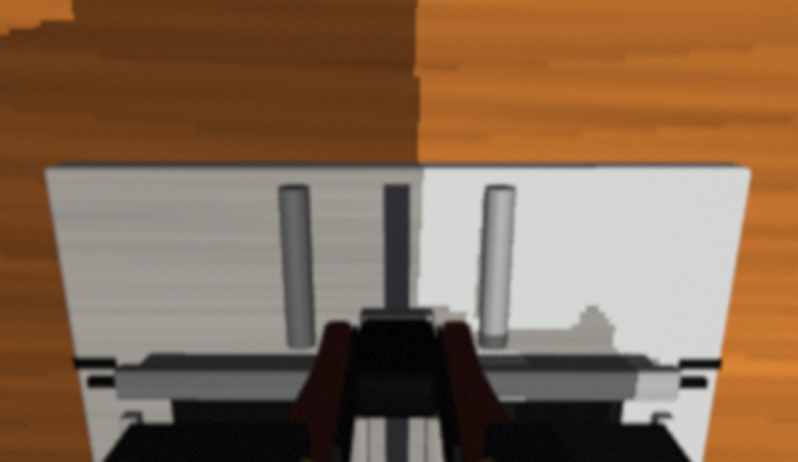

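Run:
```python
from h import *
im,W=load('w5');w4,V=load('w4')
f=lambda u,v:(130+u/2.1,80+v/2.1)
for k,p,z in [('mL',f(95,363),12),('mR',f(700,363),12)]:print(k,onz(W,p,z),tocr(onz(W,p,z)))
for z in(12,16,20,23,26):
    print(z,tocr(onz(W,f(100,382),z)),tocr(onz(W,f(692,382),z)), 'w4',tocr(onz(V,(176,261.5),z)),tocr(onz(V,(457,261.5),z)))
crop(w4,140,190,500,280,2.2,'w4c')
```

```text
mL [549.42  36.25  12.  ] [-50.45 -98.28]
mR [543.19 232.99  12.  ] [-50.77  98.56]
12 [-43.49 -97.63] [-43.84  96.94] w4 [-10.49 -97.45] [-10.58  96.54]
16 [-45.75 -95.51] [-46.09  94.86] w4 [-12.73 -95.32] [-12.82  94.49]
20 [-48.01 -93.4 ] [-48.34  92.78] w4 [-14.98 -93.19] [-15.06  92.45]
23 [-49.7  -91.81] [-50.02  91.21] w4 [-16.66 -91.59] [-16.74  90.91]
26 [-51.39 -90.22] [-51.71  89.65] w4 [-18.34 -89.99] [-18.42  89.37]
```

View pics/w4c.png

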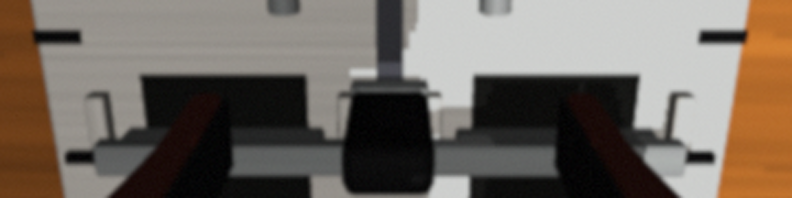

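move_arm --pt "0 0 0 0 -1" --pt "0 0 0 0 -1" --pt "0 0 0 0 -1" --pt "0 0 30 0 -1" --pt "20 0 70 0 -1" --pt "60 0 110 0 -1" --pt "90 0 140 0 -1" --pt "97 0 150 0 -1" --pt "97 0 150 0 -1" --pt "97 0 150 0 -1"

```text
t: 7.62
ee_pos: [626.4, 133.0, 183.3]
orientation: [-0.028, 1.571, 0.021]
ft_force: [0.5, 0.3, -0.3]
width: 87.7
```

Run:
```python
from h import *
im,W=snap('wrist','w6');o=ctrl.get_obs();print(o['t'],o['ee_pos'],o['orientation'],o['ft_force'],o['width'])
crop(im,190,0,450,230,3,'w6c')
```

```text
7.675 [626.59 133.05 183.32] [-0.03  1.57  0.02] [ 1.21 -0.54 -0.59] 87.7107200502342
```

View pics/w6c.png

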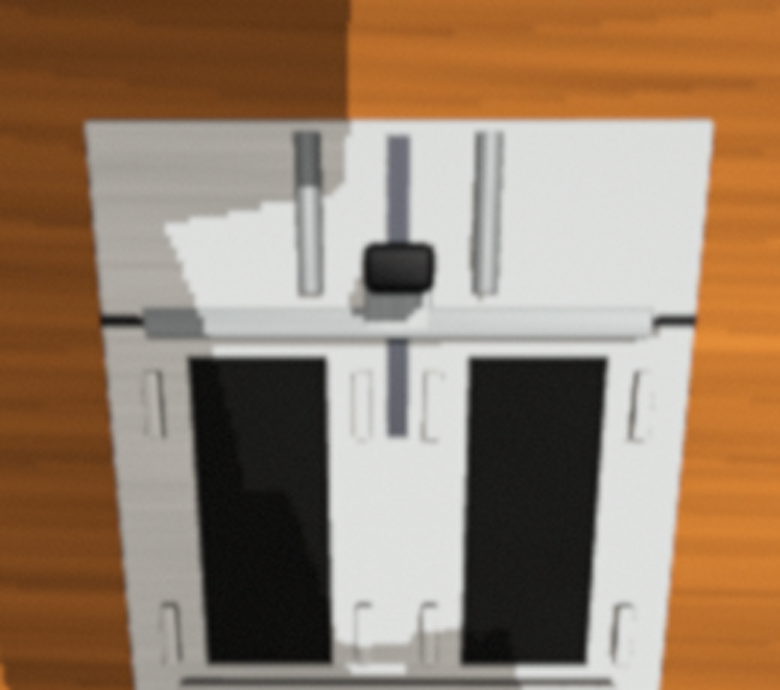

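Run:
```python
from h import *
im,W=load('w6')
a=cv2.resize(im[97:117,215:255],None,fx=10,fy=10,interpolation=0);b=cv2.resize(im[97:117,395:435],None,fx=10,fy=10,interpolation=0)
cv2.imwrite('pics/w6p.png',np.hstack([a,b]))
f=lambda u,v:(190+u/3,v/3)
print('overhead row',proj(W,[*cr(-51,-90),12]),proj(W,[*cr(-51,-90),25]),proj(W,[*cr(-51,-98),12]))
# bays: patch corners at z=12
for n,c in [('right',[(190,357),(326,357),(331,663),(208,664)]),('left',[(468,358),(606,357),(586,663),(462,664)])]:
    P=np.array([onz(W,f(*p),12)[:2] for p in c]);print(n,P,P.mean(0),tocr(P.mean(0)))
for p in [(85,122),(713,121)]:print('corner',tocr(onz(W,f(*p),12)))
```

```text
overhead row [237.1  106.15] [233.76 106.21] [229.55 106.14]
right [[561.28  61.25]
 [559.81 109.81]
 [676.9  113.01]
 [678.87  64.32]] [619.21  87.09] [ 20.84 -49.55]
left [[558.61 160.47]
 [556.77 209.61]
 [673.7  213.75]
 [675.68 164.82]] [616.19 187.16] [20.82 50.56]
corner [-113.38 -103.7 ]
corner [-113.59  104.7 ]
```

View pics/w6p.png

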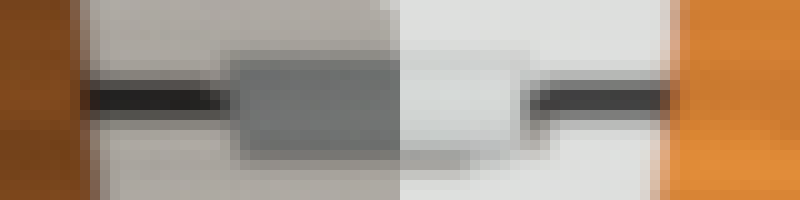

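```bash
cat >> h.py <<'E'
def tyaw(o):
    M=R.from_rotvec(o['orientation']).as_matrix();return np.arctan2(-M[0,1],M[1,1])
def delta(x,y,z,yw):
    o=ctrl.get_obs();print('t',o['t'],'pos',o['ee_pos'],'yaw %.3f'%tyaw(o),'-> shift',np.array([x,y,z])-o['ee_pos'],'turn %.3f'%(yw-tyaw(o)))
E
python3 -c "
from h import *
delta(594.3,351.2,3.5,-.257)"
```

```text
t 7.675 pos [626.59 133.05 183.32] yaw 0.031 -> shift [ -32.29  218.15 -179.82] turn -0.288
```

move_arm --pt "-8 55 0 -0.1 -1" --pt "-16 110 -10 -0.2 -1" --pt "-24 165 -40 -0.288 -1" --pt "-32.3 218 -80 -0.288 -1" --pt "-32.3 218 -115 -0.288 -1" --pt "-32.3 218 -140 -0.288 -1" --pt "-32.3 218 -150 -0.288 -1" --pt "-32.3 218 -150 -0.288 -1"

```text
t: 8.68
ee_pos: [593.5, 350.5, 32.5]
orientation: [0.197, 1.564, -0.206]
ft_force: [0.3, -0.1, -0.1]
width: 87.7
```

Run:
```python
from h import *
im,W=snap('wrist','w7');delta(594.3,351.2,3.5,-.257)
```

```text
t 8.725 pos [594.34 350.87  33.62] yaw -0.257 -> shift [ -0.04   0.33 -30.12] turn 0.000
```

View pics/w7.png

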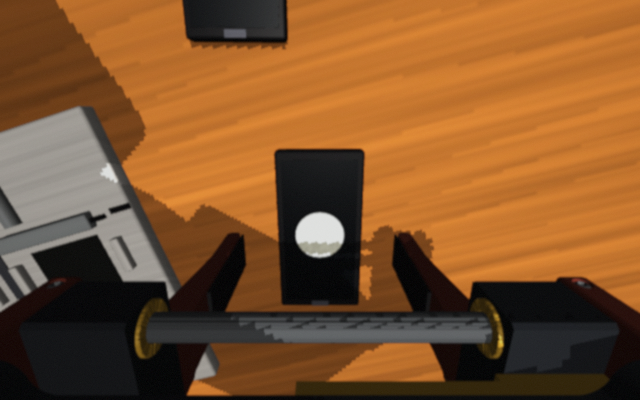

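Run:
```python
from h import *
im,W=load('w7');print(onz(W,(320,234.5),10)-ctrl.get_obs()['ee_pos'])
P=[onz(W,p,10)[:2] for p in((275,150),(363,150),(358,303),(283,303))];print(np.mean(P,0),cv2.minAreaRect(np.float32(P)))
```

```text
[ -0.04   1.13 -23.62]
[593.02 352.19] ((592.9970703125, 352.2369079589844), (54.002559661865234, 110.23985290527344), 75.763671875)
```

move_arm --pt "0 1 -12 0 -1" --pt "0 1 -22 0 -1" --pt "0 1 -30 0 -1" --pt "0 1 -30 0 -1" --pt "0 1 -30 0 1" --pt "0 1 -30 0 1" --pt "0 1 -30 0 1" --pt "0 1 -30 0 1" --pt "0 1 -30 0 1" --pt "0 1 -30 0 1"

```text
t: 9.98
ee_pos: [594.4, 351.9, 3.8]
orientation: [0.199, 1.562, -0.205]
ft_force: [-0.8, -0.7, 2.5]
width: 55.6
```

move_arm --pt "0 0 0 0 1" --pt "0 0 0 0 1" --pt "0 0 8 0 1" --pt "0 0 20 0 1" --pt "0 0 40 0 1" --pt "0 0 50 0 1" --pt "0 0 50 0 1"

```text
t: 10.85
ee_pos: [595.3, 352.4, 55.6]
orientation: [0.2, 1.56, -0.204]
ft_force: [0.2, -0.3, -0.6]
width: 55.9
```

Run:
```python
from h import *
im,W=snap('wrist','w8');print(ctrl.get_obs()['width'],cr(20,50.3),cr(20,-49.8));delta(*cr(20,50.3),15.5,.03)
```

```text
55.807586617469546 [615.38 186.88] [618.38  86.82]
t 10.9 pos [594.72 352.08  54.61] yaw -0.257 -> shift [  20.66 -165.21  -39.11] turn 0.287
```

View pics/w8.png

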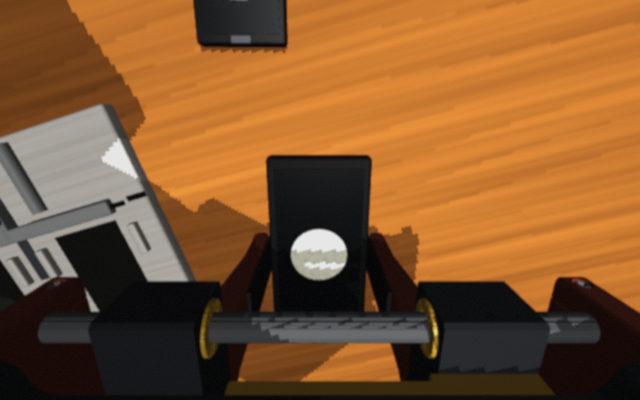

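Run:
```python
from h import *
im,W=load('w8');o=ctrl.get_obs();print(onz(W,(319,254),o['ee_pos'][2]+6.3)-o['ee_pos'])
P=np.float32([onz(W,p,o['ee_pos'][2]+6.3)[:2] for p in((267,157),(371,157))]);d=P[1]-P[0];print(np.arctan2(-d[0],d[1]),np.linalg.norm(d))
```

```text
[1.   1.29 6.3 ]
-0.25784987 54.34909
```

move_arm --pt "4 -35 0 0.06 1" --pt "8 -75 0 0.13 1" --pt "12 -115 0 0.2 1" --pt "17 -150 0 0.26 1" --pt "20 -165.5 0 0.287 1" --pt "20 -165.5 -10 0.287 1" --pt "20 -165.5 -20 0.287 1" --pt "20 -165.5 -20 0.287 1" --pt "20 -165.5 -20 0.287 1"

```text
t: 12.02
ee_pos: [614.5, 187.3, 34.3]
orientation: [-0.027, 1.57, 0.022]
ft_force: [-0.2, -0.6, 0.9]
width: 55.4
```

Run:
```python
from h import *
im,W=snap('wrist','w9');print(ctrl.get_obs()['width']);delta(*cr(20,50.3),15.8,.03)
```

```text
55.596292983935484
t 12.075 pos [614.65 187.24  34.55] yaw 0.031 -> shift [  0.73  -0.36 -18.75] turn -0.001
```

View pics/w9.png

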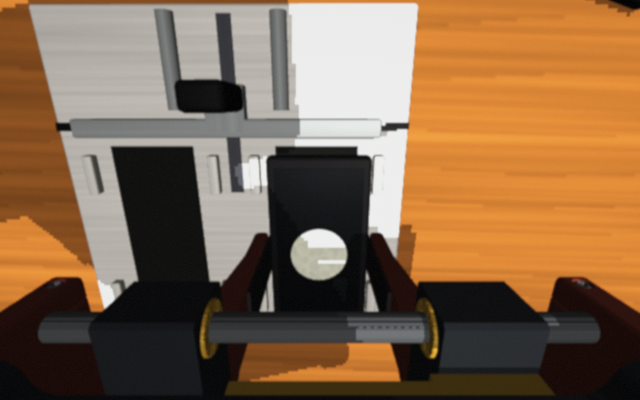

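move_arm --pt "0.5 0 -5 0 1" --pt "0.5 0 -10 0 1" --pt "0.5 0 -14 0 1" --pt "0.5 0 -16 0 1" --pt "0.5 0 -18 0 1" --pt "0.5 0 -18 0 1" --pt "0.5 0 -18 0 1"

```text
t: 12.95
ee_pos: [615.3, 187.2, 16.7]
orientation: [-0.027, 1.57, 0.022]
ft_force: [-0.2, 0.1, 0.2]
width: 55.5
```

move_arm --pt "0 0 -0.7 0 1" --pt "0 0 -1.2 0 1" --pt "0 0 -1.2 0 1" --pt "0 0 -1.2 0 0.3" --pt "0 0 -1.2 0 0.1" --pt "0 0 -1.2 0 -0.3" --pt "0 0 -1.2 0 -0.6" --pt "0 0 -1.2 0 -1" --pt "0 0 10 0 -1" --pt "0 0 30 0 -1"

```text
t: 14.2
ee_pos: [614.8, 187.1, 47.2]
orientation: [-0.027, 1.571, 0.021]
ft_force: [0.9, -0.2, -1.1]
width: 87.9
```

Run:
```python
from h import *
im,W=snap('wrist','w10');print(ctrl.get_obs()['width']);delta(415.3,351.5,3.5,-.268)
```

```text
87.3722006257668
t 14.25 pos [616.94 187.73  50.56] yaw 0.031 -> shift [-201.64  163.77  -47.06] turn -0.299
```

View pics/w10.png

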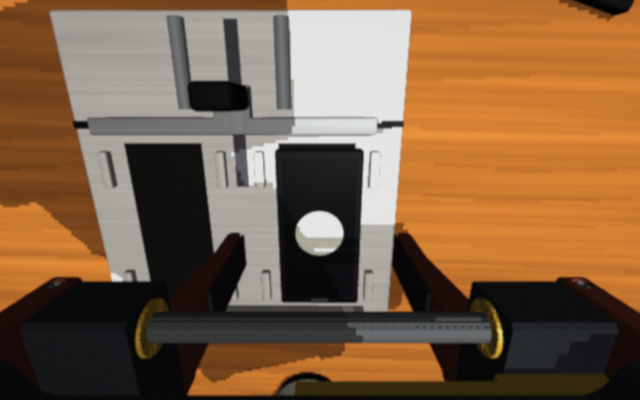

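move_arm --pt "0 -10 50 -0.03 -1" --pt "0 -60 85 -0.03 -1" --pt "-5 -115 110 -0.03 -1" --pt "-10 -170 135 -0.03 -1" --pt "-15 -228 155 -0.03 -1" --pt "-17 -286 170 -0.03 -1" --pt "-17 -344 170 -0.03 -1" --pt "-17 -400 170 -0.03 -1" --pt "-17 -418 170 -0.03 -1" --pt "-17 -418 170 -0.03 -1" --pt "-17 -418 170 -0.03 -1"

```text
t: 15.62
ee_pos: [600.0, -228.8, 220.7]
orientation: [-0.003, 1.566, -0.0]
ft_force: [0.1, 0.2, -0.6]
width: 88.0
```

Run:
```python
from h import *
im,W=snap('wrist','w11');delta(428.5,-356.3,3.5,0)
```

```text
t 15.675 pos [ 600.03 -228.56  220.68] yaw 0.002 -> shift [-171.53 -127.74 -217.18] turn -0.002
```

View pics/w11.png

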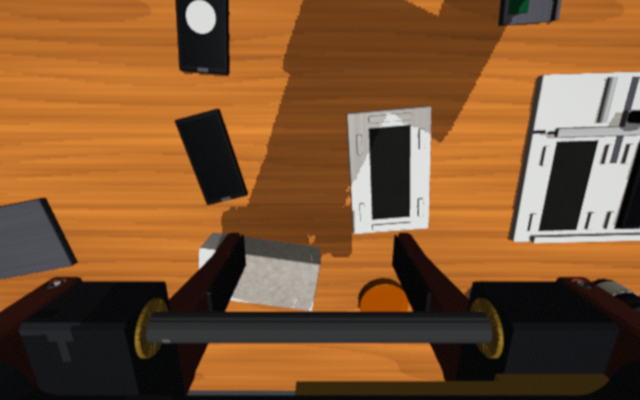

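Run:
```python
from h import *
a,A=load('w11');b,B=load('w3')
def ref(im,p,w=4):
    g=cv2.cvtColor(im,cv2.COLOR_BGR2GRAY)
    return cv2.cornerSubPix(g,np.float32([[p]]),(w,w),(-1,-1),(3,50,.01))[0,0]
X=[]
for k,p,q in [('TL',(348,114),(140.5,79.5)),('TR',(430,107),(226,72)),('BR',(428,227),(246,199)),('BL',(354,234),(170.5,206)),
 ('pTL',(370,129),(165,95.5)),('pTR',(409,125),(206,91.5)),('pBR',(410,215),(223,188)),('pBL',(372,220),(187,190.5))]:
    p=ref(a,p,3);q=ref(b,q,3);x,e=tri([ray(A,p),ray(B,q)]);X.append(x);print(k,p,q,x,e[0],onz(A,p,12)[:2],onz(B,q,12)[:2])
X=np.array(X);print(X[:4].mean(0),X[4:].mean(0))
for i in (0,4):
    l=X[i+3]-X[i];r=X[i+2]-X[i+1];print('yaw',np.arctan2(l[1],l[0]),np.arctan2(r[1],r[0]),[np.arctan2(-(X[i+1]-X[i])[0],(X[i+1]-X[i])[1])])
print('R2',onz(A,(201,16.5),10))
P=np.array([onz(A,p,10)[:2] for p in((179,68),(228,73),(226.5,0),(179,0))]);print(P)
d=P[2]-P[1];print('ang',np.arctan2(-d[1],-d[0])); d=P[1]-P[0];print(np.arctan2(-d[0],d[1]))
crop(a,165,0,245,80,6,'w11c')
```

```text
TL [347.31 113.79] [139.81  79.02] [ 528.94 -194.22   11.64] 0.40003621005727824 [ 529.32 -194.32] [ 528.57 -193.95]
TR [430.66 106.59] [224.11  72.07] [521.13 -96.29  11.  ] 0.017699988198001226 [521.1  -96.64] [521.24 -96.  ]
BR [427.51 227.61] [245.3 199.4] [674.7  -83.19  11.58] 0.42529537901277115 [674.98 -83.37] [674.13 -82.98]
BL [353.2  232.52] [171.06 206.4 ] [ 683.85 -181.71    9.8 ] 0.602967562189698 [ 682.22 -181.93] [ 683.73 -180.78]
pTL [368.48 128.41] [164.12  94.73] [ 545.95 -168.42   12.32] 0.22699940793167647 [ 546.2  -168.41] [ 545.71 -168.54]
pTR [409.92 124.88] [205.43  90.67] [ 541.64 -119.33   13.11] 0.32361057825691514 [ 542.04 -119.05] [ 541.28 -119.67]
pBR [409. 216.] [223.54 187.28] [ 658.04 -109.6    12.42] 0.30005897566685513 [ 658.52 -109.48] [ 657.85 -109.66]
pBL [371.94 218.96] [185.8  190.44] [ 661.97 -158.12   13.24] 0.2633260490504403 [ 662.74 -157.91] [ 662.06 -158.61]
[ 602.16 -138.85   11.  ] [ 601.9  -138.87   12.77]
yaw 0.08057901675511286 0.08508757587102327 [np.float64(0.07956653700962846)]
yaw 0.08853613526812552 0.0834084157222859 [np.float64(0.08746274692164727)]
R2 [ 427.58 -356.33   10.  ]
[[ 479.26 -387.51]
 [ 484.51 -332.1 ]
 [ 412.   -327.14]
 [ 412.02 -378.1 ]]
ang -0.06823394766357202
-0.09442303077096138
```

View pics/w11c.png

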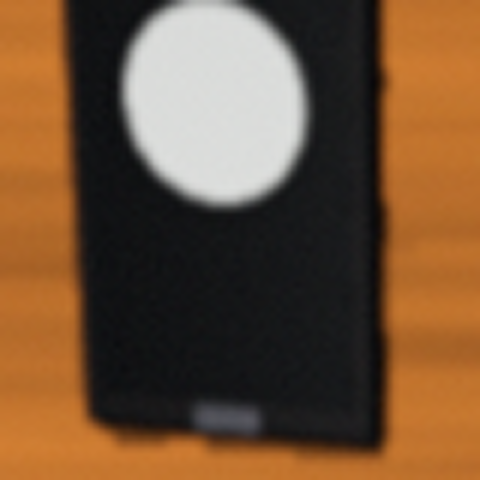

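move_arm --pt "-43 -32 -30 -0.03 -1" --pt "-86 -64 -70 -0.06 -1" --pt "-129 -96 -110 -0.06 -1" --pt "-172 -128 -145 -0.06 -1" --pt "-172 -128 -175 -0.06 -1" --pt "-172 -128 -187 -0.06 -1" --pt "-172 -128 -187 -0.06 -1" --pt "-172 -128 -187 -0.06 -1"

```text
t: 16.68
ee_pos: [429.7, -356.4, 34.9]
orientation: [0.041, 1.564, -0.047]
ft_force: [-0.9, 0.1, 0.1]
width: 87.8
```

Run:
```python
from h import *
im,W=snap('wrist','w12');delta(427.5,-356.3,3.5,-.06)
```

```text
t 16.725 pos [ 429.59 -356.59   35.01] yaw -0.056 -> shift [ -2.09   0.29 -31.51] turn -0.004
```

View pics/w12.png

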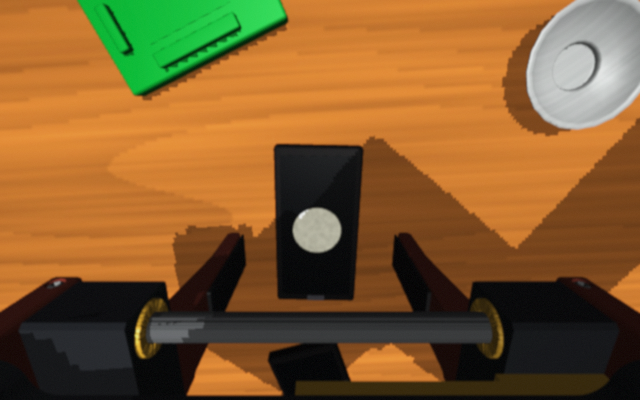

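Run:
```python
from h import *
im,W=load('w12');o=ctrl.get_obs();print(onz(W,(317.2,230),10)-o['ee_pos'])
P=np.float32([onz(W,p,10)[:2] for p in((274,145.5),(362,148),(353.5,299),(279,297.5))]);print(P,P.mean(0),cv2.minAreaRect(P))
d=P[1]-P[0];print(np.arctan2(-d[0],d[1]));d=P[2]-P[1];print(np.arctan2(d[1],d[0]));d=P[3]-P[0];print(np.arctan2(d[1],d[0]))
```

```text
[ -1.41   0.04 -25.01]
[[ 370.3  -379.81]
 [ 374.9  -325.75]
 [ 484.08 -333.37]
 [ 479.81 -387.38]] [ 427.27 -356.58] ((427.1870422363281, -356.5887145996094), (54.24810791015625, 110.27557373046875), 86.01152038574219)
-0.08489505
-0.06961206
-0.06902829
```

move_arm --pt "-2 0 -12 -0.017 -1" --pt "-2 0 -22 -0.017 -1" --pt "-2 0 -31 -0.017 -1" --pt "-2 0 -31 -0.017 -1" --pt "-2 0 -31 -0.017 1" --pt "-2 0 -31 -0.017 1" --pt "-2 0 -31 -0.017 1" --pt "-2 0 -31 -0.017 1" --pt "-2 0 -31 -0.017 1" --pt "-2 0 -31 -0.017 1"

```text
t: 17.98
ee_pos: [427.7, -356.7, 4.3]
orientation: [0.054, 1.563, -0.061]
ft_force: [0.2, 0.2, 2.9]
width: 55.7
```

move_arm --pt "0 0 0 0 1" --pt "0 0 0 0 1" --pt "0 0 8 0 1" --pt "0 0 20 0 1" --pt "0 0 45 0 1" --pt "0 0 75 0 1" --pt "0 0 80 0 1" --pt "0 0 80 0 1"

```text
t: 18.98
ee_pos: [427.8, -356.8, 84.5]
orientation: [0.054, 1.563, -0.061]
ft_force: [-0.1, -0.8, -0.0]
width: 55.4
```

Run:
```python
from h import *
im,W=snap('wrist','w13');print(ctrl.get_obs()['width']);delta(*cr(20,-49.8),15.8,.03)
```

```text
55.6598548371869
t 19.025 pos [ 427.39 -356.43   83.81] yaw -0.073 -> shift [190.99 443.25 -68.01] turn 0.103
```

View pics/w13.png

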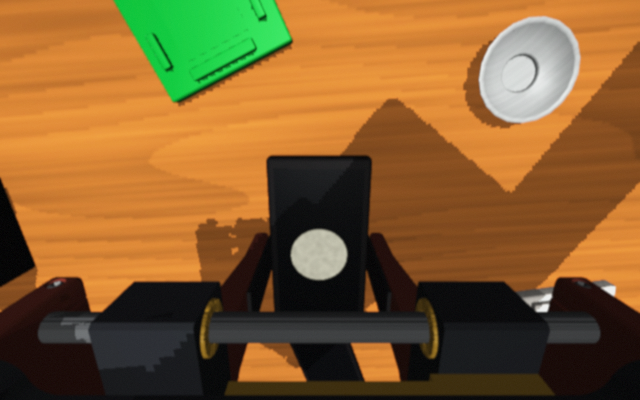

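move_arm --pt "15 34 0 0.01 1" --pt "34 80 0 0.03 1" --pt "54 126 0 0.05 1" --pt "74 172 0 0.07 1" --pt "94 218 0 0.08 1" --pt "114 264 0 0.09 1" --pt "134 310 0 0.103 1" --pt "154 356 0 0.103 1" --pt "172 400 0 0.103 1" --pt "184 430 0 0.103 1" --pt "190 443 -10 0.103 1" --pt "190 443 -20 0.103 1"

```text
t: 20.52
ee_pos: [616.7, 86.7, 62.1]
orientation: [-0.027, 1.566, 0.021]
ft_force: [-1.6, -0.8, -1.1]
width: 55.4
```

move_arm --pt "0 0 -15 0 1" --pt "0 0 -27 0 1" --pt "0 0 -28 0 1" --pt "0 0 -28 0 1"

```text
t: 21.02
ee_pos: [616.8, 86.3, 34.1]
orientation: [-0.027, 1.566, 0.021]
ft_force: [-0.7, 0.2, -0.2]
width: 55.5
```

Run:
```python
from h import *
im,W=snap('wrist','w14');print(ctrl.get_obs()['width']);delta(*cr(20,-49.8),16.3,.03)
```

```text
55.92786210252598
t 21.075 pos [617.04  86.43  34.41] yaw 0.030 -> shift [  1.34   0.39 -18.11] turn -0.000
```

View pics/w14.png

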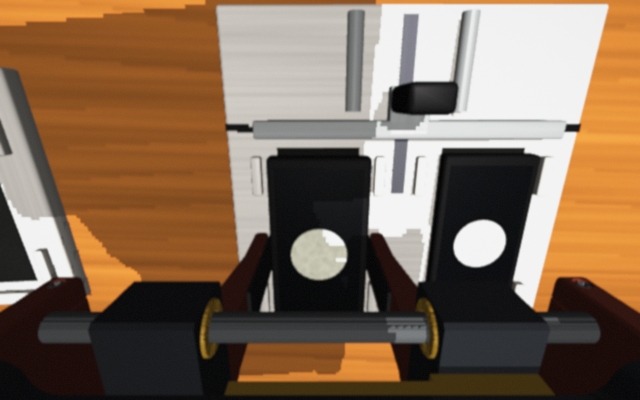

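move_arm --pt "0.5 0 -6 0 1" --pt "0.5 0 -11 0 1" --pt "0.5 0 -15 0 1" --pt "0.5 0 -17 0 1" --pt "0.5 0 -18 0 1" --pt "0.5 0 -18.4 0 1" --pt "0.5 0 -18.4 0 1" --pt "0.5 0 -18.4 0 1"

```text
t: 22.08
ee_pos: [617.5, 86.5, 16.3]
orientation: [-0.027, 1.565, 0.021]
ft_force: [-2.4, -0.2, 4.0]
width: 55.5
```

move_arm --pt "0 0 0 0 0.3" --pt "0 0 0 0 0.1" --pt "0 0 0 0 -0.3" --pt "0 0 0 0 -0.6" --pt "0 0 0 0 -1" --pt "0 0 0 0 -1" --pt "0 0 10 0 -1" --pt "0 0 30 0 -1" --pt "0 0 32 0 -1"

```text
t: 23.2
ee_pos: [619.1, 86.7, 50.8]
orientation: [-0.026, 1.561, 0.022]
ft_force: [0.9, -0.0, 0.4]
width: 88.1
```

Run:
```python
from h import *
im,W=snap('wrist','w15');print(ctrl.get_obs()['width']);delta(415.3,351.5,35,-.268)
```

```text
87.4622349092292
t 23.25 pos [618.63  86.6   50.22] yaw 0.030 -> shift [-203.33  264.9   -15.22] turn -0.298
```

View pics/w15.png

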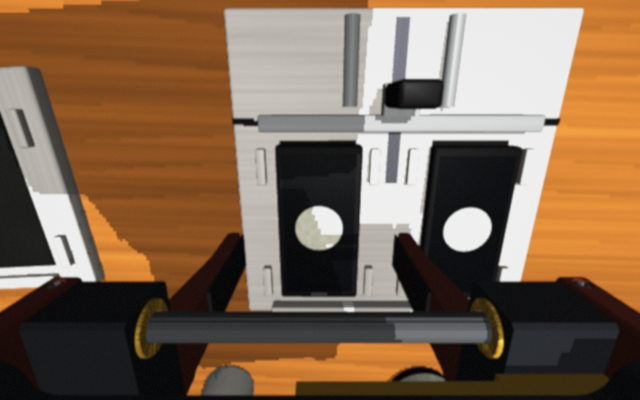

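move_arm --pt "0 0 50 0 -1" --pt "-20 26 90 -0.05 -1" --pt "-55 72 100 -0.1 -1" --pt "-92 120 100 -0.15 -1" --pt "-128 167 100 -0.2 -1" --pt "-165 214 80 -0.25 -1" --pt "-203 265 50 -0.298 -1" --pt "-203 265 15 -0.298 -1" --pt "-203 265 -10 -0.298 -1" --pt "-203 265 -15 -0.298 -1" --pt "-203 265 -15 -0.298 -1"

```text
t: 24.62
ee_pos: [415.9, 351.6, 35.5]
orientation: [0.207, 1.553, -0.213]
ft_force: [-0.1, -0.6, 0.9]
width: 87.7
```

Run:
```python
from h import *
im,W=snap('wrist','w16');delta(415.3,351.5,4,-.268)
```

```text
t 24.675 pos [416.24 351.78  35.98] yaw -0.268 -> shift [ -0.94  -0.28 -31.98] turn -0.000
```

View pics/w16.png

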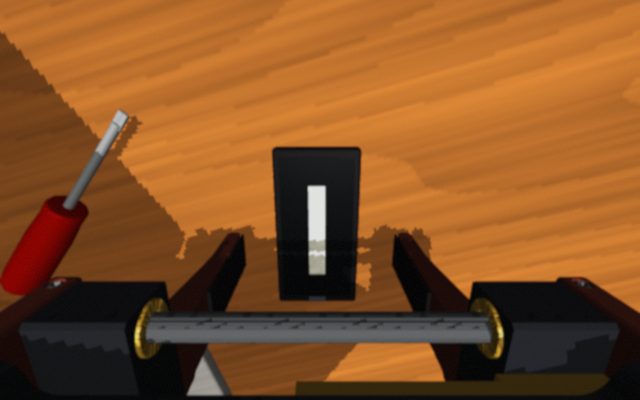

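Run:
```python
from h import *
im,W=load('w16');o=ctrl.get_obs()
P=np.float32([onz(W,p,10)[:2] for p in((273,149),(360,149),(355,300),(279,299))]);print(P.mean(0)-o['ee_pos'][:2],cv2.minAreaRect(P))
```

```text
[-1.5 -0.4] ((414.8731689453125, 351.7811584472656), (55.53529739379883, 110.06849670410156), 74.23690795898438)
```

move_arm --pt "-1.5 -1 -12 -0.004 -1" --pt "-1.5 -1 -22 -0.004 -1" --pt "-1.5 -1 -32 -0.004 -1" --pt "-1.5 -1 -32 -0.004 -1" --pt "-1.5 -1 -32 -0.004 1" --pt "-1.5 -1 -32 -0.004 1" --pt "-1.5 -1 -32 -0.004 1" --pt "-1.5 -1 -32 -0.004 1" --pt "-1.5 -1 -32 -0.004 1" --pt "-1.5 -1 -32 -0.004 1"

```text
t: 25.92
ee_pos: [414.9, 350.9, 4.2]
orientation: [0.211, 1.552, -0.216]
ft_force: [0.4, -0.6, 3.6]
width: 55.7
```

move_arm --pt "0 0 0 0 1" --pt "0 0 0 0 1" --pt "0 0 8 0 1" --pt "0 0 20 0 1" --pt "0 0 45 0 1" --pt "0 0 85 0 1" --pt "0 0 120 0 1" --pt "0 0 120 0 1"

```text
t: 26.92
ee_pos: [416.4, 352.2, 127.4]
orientation: [0.214, 1.547, -0.212]
ft_force: [-0.1, -0.9, -0.8]
width: 55.6
```

Run:
```python
from h import *
im,W=snap('wrist','w17');print(ctrl.get_obs()['width']);delta(602,-138.9,16,.085)
```

```text
55.522038834623444
t 26.975 pos [415.47 351.38 125.7 ] yaw -0.272 -> shift [ 186.53 -490.28 -109.7 ] turn 0.357
```

View pics/w17.png

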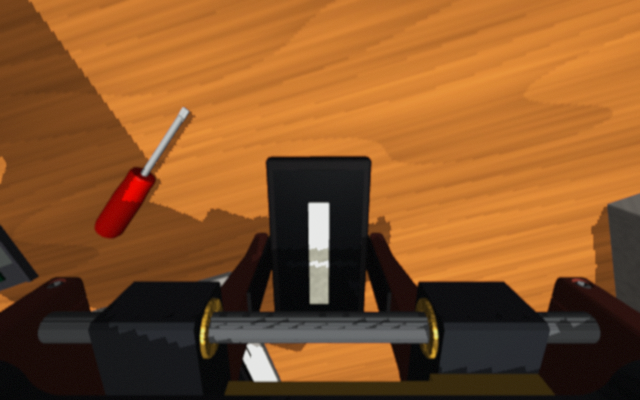

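move_arm --pt "12 -32 0 0.02 1" --pt "30 -80 0 0.05 1" --pt "49 -128 0 0.09 1" --pt "68 -178 0 0.13 1" --pt "87 -228 0 0.17 1" --pt "106 -278 0 0.21 1" --pt "125 -328 0 0.25 1" --pt "144 -378 0 0.29 1" --pt "162 -426 0 0.33 1" --pt "177 -466 0 0.357 1" --pt "186 -490 0 0.357 1" --pt "186 -490 -20 0.357 1"

```text
t: 28.48
ee_pos: [602.5, -139.9, 105.5]
orientation: [-0.064, 1.557, 0.065]
ft_force: [-0.2, -0.0, -1.6]
width: 55.8
```

move_arm --pt "0 0 -20 0 1" --pt "0 0 -40 0 1" --pt "0 0 -58 0 1" --pt "0 0 -68 0 1" --pt "0 0 -70 0 1" --pt "0 0 -70 0 1"

```text
t: 29.22
ee_pos: [602.8, -140.0, 35.8]
orientation: [-0.064, 1.556, 0.065]
ft_force: [-1.2, 0.4, 0.7]
width: 55.8
```

Run:
```python
from h import *
im,W=snap('wrist','w18');print(ctrl.get_obs()['width']);delta(602,-138.9,16.2,.085);print(R.from_rotvec(ctrl.get_obs()['orientation']).as_matrix()[:,0])
```

```text
55.28418847562464
t 29.275 pos [ 602.95 -140.02   36.03] yaw 0.082 -> shift [ -0.95   1.12 -19.83] turn 0.003
[ 0.01  0.   -1.  ]
```

View pics/w18.png

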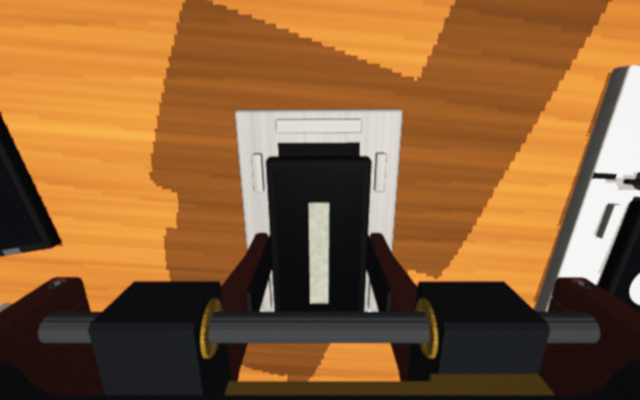

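move_arm --pt "-1 1 -6 0.003 1" --pt "-1 1 -11 0.003 1" --pt "-1 1 -15 0.003 1" --pt "-1 1 -17 0.003 1" --pt "-1 1 -18.5 0.003 1" --pt "-1 1 -19.6 0.003 1" --pt "-1 1 -19.8 0.003 1" --pt "-1 1 -19.8 0.003 1"

```text
t: 30.28
ee_pos: [602.0, -139.0, 16.3]
orientation: [-0.067, 1.556, 0.067]
ft_force: [-1.1, -0.1, -0.8]
width: 55.3
```

move_arm --pt "0 0 0 0 0.3" --pt "0 0 0 0 0.1" --pt "0 0 0 0 -0.3" --pt "0 0 0 0 -0.6" --pt "0 0 0 0 -1" --pt "0 0 0 0 -1" --pt "0 0 10 0 -1" --pt "0 0 30 0 -1" --pt "0 0 80 0 -1" --pt "0 0 120 0 -1" --pt "0 0 160 0 -1"

```text
t: 31.65
ee_pos: [602.2, -139.1, 179.5]
orientation: [-0.067, 1.554, 0.067]
ft_force: [0.3, -0.1, -0.6]
width: 88.2
```

move_arm --pt "0 50 30 -0.05 -1" --pt "20 100 40 -0.1 -1" --pt "35 150 45 -0.1 -1" --pt "38 150 45 -0.1 -1" --pt "38 150 45 -0.1 -1" --pt "38 150 45 -0.1 -1"

```text
t: 32.4
ee_pos: [639.7, 9.6, 224.7]
orientation: [0.011, 1.555, -0.014]
ft_force: [0.4, -0.6, 0.2]
width: 88.2
```

Run:
```python
from h import *
im,W=snap('wrist','w19');t,_=snap('top','t19');s,_=snap('scene','s19');delta(0,0,0,0)
crop(t,140,90,460,320,2.5,'t19c');crop(s,180,120,460,320,2.8,'s19c')
```

```text
t 32.55 pos [639.9    9.75 224.49] yaw -0.016 -> shift [-639.9    -9.75 -224.49] turn 0.016
```

View pics/w19.png

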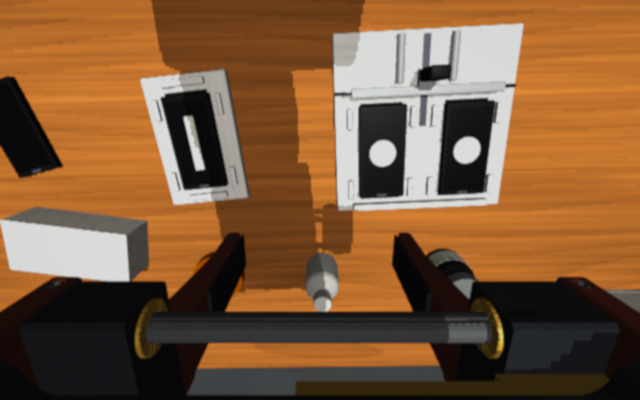

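View pics/t19c.png

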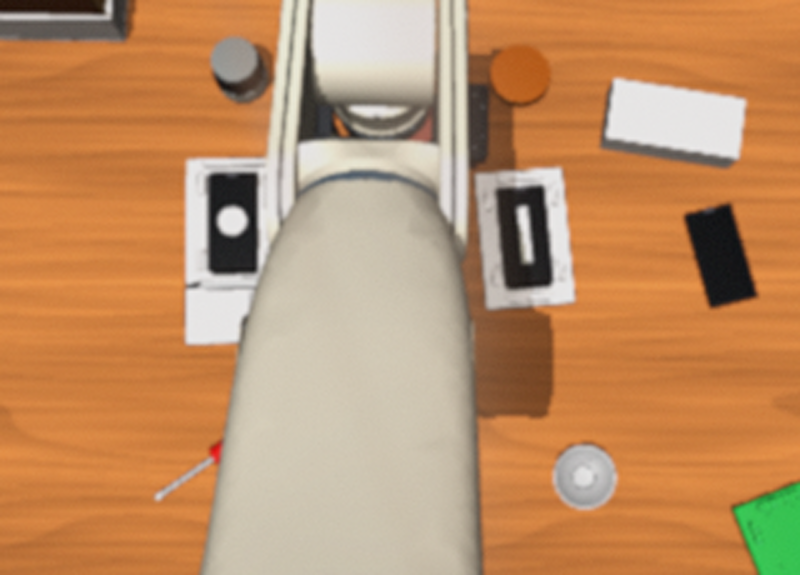

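View pics/s19c.png

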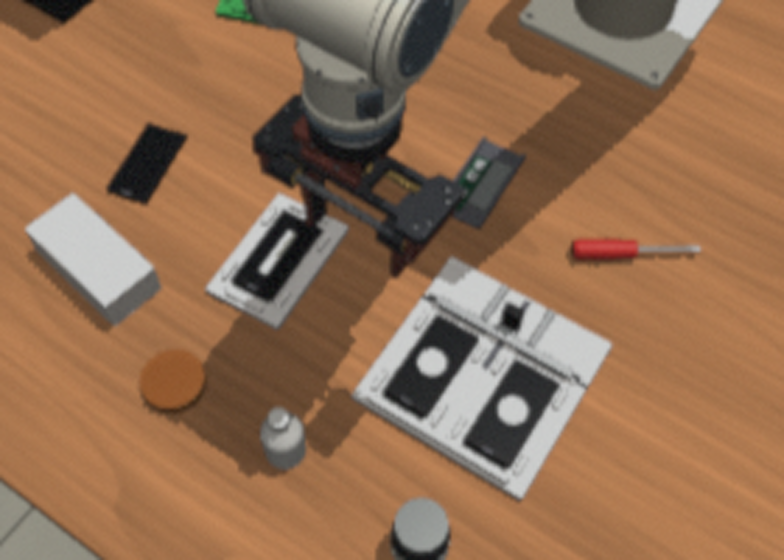

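Run:
```python
from h import *
im,W=load('w19')
a=cv2.resize(im[84:106,330:365],None,fx=11,fy=11,interpolation=0);b=cv2.resize(im[75:97,490:525],None,fx=11,fy=11,interpolation=0)
cv2.imwrite('pics/w19p.png',np.hstack([a,b]));print(proj(W,[*cr(-51,-90),12]),proj(W,[*cr(-51,-90),25]))
w,V=load('w15')
def tag(im,win):
    x0,y0,x1,y1=win;g=cv2.cvtColor(im,cv2.COLOR_BGR2GRAY)[y0:y1,x0:x1];g=cv2.GaussianBlur(g,(0,0),.7)
    c=max(cv2.findContours((g>90).astype(np.uint8),0,1)[0],key=cv2.contourArea);M=cv2.moments(c);return np.array([M['m10']/M['m00']+x0,M['m01']/M['m00']+y0])
for k,p,q in [('right',tag(im,(365,115,400,185)),tag(w,(285,195,350,262))),('left',tag(im,(447,115,485,185)),tag(w,(435,195,500,262)))]:
    x,e=tri([ray(W,p),ray(V,q)]);print(k,x,e[0],tocr(x))
for z in (22,):
  print('strip c',onz(W,tag(im,(178,105,210,180)),z))
  for n,c in [('right',[(359,107),(405,104),(403,196),(359,198)]),('left',[(444,102),(493,100),(484,192),(440,195)])]:
    print(n,[tocr(onz(W,p,z)) for p in c])
```

```text
[346.57  92.96] [347.57  92.74]
right [617.85  87.58  21.77] 0.21342062287111818 [ 19.49 -49.02]
left [615.76 189.12  21.6 ] 0.026550360496673864 [20.45 52.53]
strip c [ 602.38 -138.94   22.  ]
right [array([-34.89, -76.82]), array([-35.72, -23.94]), array([ 75.62, -21.7 ]), array([ 75.69, -77.36])]
left [array([-35.82,  20.68]), array([-35.38,  76.56]), array([75.08, 80.03]), array([76.47, 24.97])]
```

View pics/w19p.png

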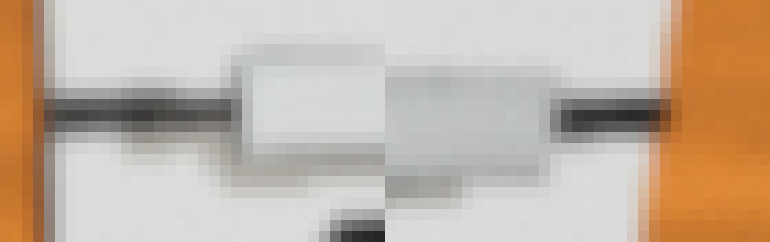

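```bash
python3 -c "
from workcell import ctrl
print(ctrl.close_job())"
```

```text
the job is handed in; nothing more can be done
None
```

The job is handed in, with all three displays in place and about 32.6 s of the 72 s used. I drew the cradle stop out about 33 mm onto its engraved lines. Then I laid the two round-tag displays in the left and right bays and the strip-tag display in the aluminium reject nest. The untagged display and the bystanders were not touched.

**Stop:** in the last wrist picture, taken from almost overhead, the pointers line up with the engraved lines to within about half a millimetre.

**Round-tag displays:** triangulated tag faces stand 21.6 and 21.8 mm above the table, against 22 mm expected, so both lie flat. By the corner picks, the display outlines are within about 2 mm of the bay centres, between the lips. The left bay's tag reading was about 2 mm further off to the side than those corner picks, still inside the ±6.5 mm margin.

**Strip-tag display:** it sits in the nest within about 0.5 mm of the measured centre. I did not triangulate its height separately, but the wrist, top and scene pictures show it lying between the lips.

**Check that failed:** an early attempt to get the strip display's height from the wrist and top views picked the wrong patch and gave nonsense. I ignored it and used a close wrist view instead.

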